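# Turn a chisel round in the fossil lab's tool rack

### The job

One chisel was put back in the low tool rack the wrong way round, with its bare steel blade sticking out. Draw it out, lay it down on the bench clear of the rack and let go of it, then slide it back blade first into the lane it came from, fully home against the back stop, so that its yellow handle is what sticks out. Do not drop it, and leave the other two tools in the rack and everything else on the bench where they are.

Things in the scene. Friction and masses are not known exactly. Their poses are not given: they have to be found in the camera images.
- rack: Fixed low wooden tool rack, 115 deep (x), 224 wide (y), 40 high. Origin under its centre, on the bench; x points from its open front (x = -57.5) into it. Three lanes along x, centres at y = -80, 0, +80, each 40 wide, 34 high and 107 deep, open only at the front, under a 6 mm roof with a white stripe over each lane. The bench is the lanes' floor. Back stop's inner face: x = +49.5.
- lane_right (a point): Middle of the mouth of the lane at rack y = -80, at bench height, in the plane of the rack's front; axes as the rack's.
- lane_middle (a point): The same for the lane at rack y = 0.
- lane_left (a point): The same for the lane at rack y = +80.
- chisel: The loose chisel, 180 long, 0.14 to 0.28 kg. Origin at mid-length on its underside; x towards the blade's tip, z up. Yellow handle x = -90 to +10, 28 wide, 24 high; steel blade x = +10 to +90, 22 wide (30 over the last 15), 8 thick, its underside 8 above the bench. It lies stably on its handle. Starts in any one lane, handle inside, butt nearly at the back stop.
- chisel_tip (a point): Centre of the tip of the blade, at the chisel's x = +90, 12 above its underside. At the start about 75 of bare blade sticks out of the lane.
- chisel_butt (a point): Centre of the butt end of the handle, at the chisel's x = -90, 12 above its underside. Home the right way round, about 73 of the handle sticks out.
- brush: Stiff brush in another lane, right way round: wooden handle 22 wide, 18 high, sticking out about 75. 175 long, up to 27 wide and 20 high; origin near mid-length on its underside, x towards the bristles. Leave alone.
- file: Flat file in another lane, right way round: blue handle 26 wide, 24 high, sticking out about 75. 175 long; origin near mid-length on its underside, x towards the steel. Leave alone.
- bottle: Amber glass bottle with blue cap, 80 across, 190 high, standing to one side; origin under its centre. Leave alone.
- scribe: Aluminium engraving pen lying on the bench, 160 long, 18 wide and high; origin near mid-length on its underside, x towards its point. Leave alone.
- cap: Loose blue screw cap, 52 across, 22 high; origin under its centre. Leave alone.
- tub: White plastic bowl, 120 across, 60 high; origin under its centre. Leave alone.
- bone: Reddish-brown fossil bone, 142 long, 56 wide, 44 high; origin near mid-length on its underside. Leave alone.

How it is judged (in metres and radians):
On the way:
1. the chisel lies on the bench clear of the rack, at rest and let go (linear speed of chisel below 0.02 m/s and angular speed of chisel below 0.2 rad/s and contact force between the fingers and chisel below 0.1 N and height (world z) of chisel below 0.03 m and angle between chisel's own x axis and vertical between 1.47 and 1.67 rad and (x of each of chisel_tip, chisel_butt in the frame of rack below -0.0625 m or y of each of chisel_tip, chisel_butt in the frame of rack above 0.12 m or y of each of chisel_tip, chisel_butt in the frame of rack below -0.12 m)), for 0.2 s.
At the end, for the whole second after the job is handed in: The chisel lies at rest and released in the free lane of the rack, blade inside with its tip within 12 mm of the back stop, handle sticking out of the front; tip and butt within 18 mm of the lane's centre line (linear speed of chisel below 0.02 m/s and angular speed of chisel below 0.2 rad/s and contact force between the fingers and chisel below 0.1 N and x of chisel_tip in the frame of rack above 0.0375 m and x of chisel_butt in the frame of rack below -0.11 m and ((y of chisel_tip in the frame of rack between -0.098 and -0.062 m and y of chisel_butt in the frame of rack between -0.098 and -0.062 m) or (y of chisel_tip in the frame of rack between -0.018 and 0.018 m and y of chisel_butt in the frame of rack between -0.018 and 0.018 m) or (y of chisel_tip in the frame of rack between 0.062 and 0.098 m and y of chisel_butt in the frame of rack between 0.062 and 0.098 m)) and height (world z) of each of chisel_tip, chisel_butt below 0.03 m); the robot touches nothing.
It fails at once if the chisel is dropped or thrown (falls free from more than about 40 mm) (linear speed of chisel above 0.9 m/s and contact force between the fingers and chisel below 0.05 N).
It fails at once if another tool in the rack is shifted by more than 15 mm (distance of any of brush, file from where it was at the start of the episode above 0.015 m).
It fails at once if something else on the bench is shifted by more than 20 mm (distance of any of bottle, scribe, cap, tub, bone from where it was at the start of the episode above 0.02 m).
It also fails if it takes over 59 s, if anything falls off the work surface, if the arm or the gripper's body presses on something with over 40 N, if the wrist force passes 120 N, or if a joint passes its speed limit or range.

### The arm

A 6-joint arm with a two-finger parallel gripper is mounted at the origin on the work surface. World frame = base frame: x ahead of the robot, y to its left, z up, the work surface at z = 0. Lengths are in m, angles in degrees, forces in N, time in s.
With the tool pointing down it reaches from about 0.275 to 0.775 m from the base axis. Payload 14.6 kg.
Tool frame: the origin (TCP) lies between the finger pads; the fingertips stand 19 mm ahead of it and the grasp point (between the pads) is the TCP (tip_reach is the z of the fingertips in the tool frame, in m); z points along the fingers, y is the line along which they close (so a half turn about z gives the same grasp; the last joint's range is limited). The gripper opens to 85 mm and grips with 20 to 120 N. Pads are 22 mm wide; open, the fingers measure 114 mm over their backs; the gripper's body (76 mm by 85 mm) begins 54 mm behind the grasp point. The pads swing forward as they close: fully open they stand 13 mm farther back than shut.
Start: joints at [63.065, 15.075, -2.767, 72.158, 0, 81.102], TCP at [0.163, 0.499, 0.216] pointing down, gripper open.
Joint ranges: [-151.79, 151.79], [-50.71, 97.33], [-67.44, 78.34], [-121.81, 120.89], [-77.56, 73.72], [-180, 180]. Speed limits (degrees/s): [108.29, 108.29, 147.25, 159.86, 180, 180].

### API

Orientations are given as a 3x3 rotation matrix whose columns are the frame's x, y, z axes.
In Python, from station import * gives the robot as it stands. The module is installed in compiled form; this text tells all that it offers.
- The arm moves only by the tool carry_out, never from a script. Its arguments are lists of equal length, an entry for each row: "xyz": the shift along the tool's x, y, z in units of 0.15 m (1.0 is 0.15 m), a list of three; "turn": the turn, a rotation vector about the tool's x, y, z in units of 90 degrees (1.0 is 90 degrees), a list of three; "jaw": the gripper command: -1 is fully open, 1 is shut, values between are in proportion. A call has 1 to 12 rows; each row is the pose to reach, as a shift and turn from the pose commanded when the call began, along the tool's axes at that moment; what a row does not reach only later rows make up. A row lasts 1/8 s, in which the tool goes at most 62.5 mm and 10.7 degrees, less where a joint would pass 70% of its speed; a pose out of reach is approached as far as the arm can. A call with a number of a shift or a turn outside -1 to 1 is refused whole. A call with a gripper value outside its range is refused whole. The fingers move at their own pace and stop on an object; "grip_force" is the grip in N (left out, the last holds). Time passes only in rows, so rows that repeat a pose let the fingers close. It gives the time, the measured TCP pose, the force, the opening and the grip force at its end, in the units of the state.
- observe(): the state, without advancing time (a new reading comes with each control period).
- get_image(name): name is "scene" or "side" or "wrist"; returns a dict with "pixels" (400x640x3 uint8, red, green, blue), "vertical_fov" (degrees; the focal length in pixels is half the picture's height over the tangent of half this angle, whatever the lens; pixels are square), "cx", "cy" (the principal point, pixels), "world_to_cam" (4x4, takes a point from world to camera coordinates). Camera axes: x right, y down, z forward; pixel columns grow to the right and rows downward; lengths in m; the calibration is good to about 2 mm. A picture is of the moment at which its call begins. There is no depth.
- hand_in(): hands the job in; it is judged then, once.
Trained networks look in a picture, given as the dict that the camera call returned (one of the last four; its "shot" number tells which), for a name from the list of things; names that differ only in an ending like _2 or _b are one class to them, and where a whole thing is asked for, a point or a joint stands for the part that bears it (a point fixed in the world has none). Each returns a list of dicts, best first, with "p" (0 to 1); they miss things now and then, are a little off and sometimes report something else, mostly with a low value. They report only what shows in the picture. A call takes as long as a camera call.
- boxes_of(picture, query): "point" ([column, row] in pixels, amid what is visible of it).
- trace(picture, query): "region" (400x640 bool, what is visible of it) and "point" ([column, row] in pixels, amid what is visible of it).
The state is a dict: "time": time; "joints": joint angles; "joint_velocities": joint speeds; "joint_torque": joint torques, N m; "ee_pos": TCP position; "orientation": TCP orientation; "ft_force": force on the tool from outside, world axes, zero at the start; "wrist_torque": the same for the moment, N m; "opening": finger opening in m; "gripper_force": force on a finger pad.
Only numpy, scipy, OpenCV 4.12 (cv2) and the standard library are available. Lean on these libraries where they do the work, as an engineer would, in place of code of your own. Each camera call takes 0.05 s, during which the arm holds its last target. There are 200 camera calls.

## Working session

There is one attempt and no reset: what is moved stays moved. The work goes in short steps, Python scripts to look and compute and a tool call to move; the robot and the scene stay as the last step left them, time stands still between calls to the robot, and variables do not carry over. Pictures are saved under pics/ and viewed, at most 12 in all, crops included, and the job is handed in when it is done.

Besides the shell and the picture viewer there is one more tool, called as name(argument=value, ...), one argument or row to a line, values as JSON. carry_out: Moves the arm, as the interface text tells. Its arguments: {"type":"object","properties":{"xyz":{"type":"array"},"turn":{"type":"array"},"jaw":{"type":"array"},"grip_force":{"type":"number"}},"required":["xyz","turn","jaw"]}

```bash
mkdir -p pics; cat > h.py <<'E'
from station import *
import numpy as np, cv2
def ray(im,px):
    f=200/np.tan(np.radians(im["vertical_fov"])/2)
    T=np.array(im["world_to_cam"]);R=T[:3,:3];t=T[:3,3]
    d=R.T@np.array([(px[0]-im["cx"])/f,(px[1]-im["cy"])/f,1.]);return -R.T@t,d
def atz(im,px,z):
    o,d=ray(im,px);return (o+d*(z-o[2])/d[2])
def proj(im,p):
    f=200/np.tan(np.radians(im["vertical_fov"])/2)
    T=np.array(im["world_to_cam"]);c=T[:3,:3]@np.array(p)+T[:3,3]
    return c[:2]/c[2]*f+[im["cx"],im["cy"]]
def save(im,n): cv2.imwrite("pics/"+n+".png",im["pixels"][:,:,::-1])
E
python3 - <<'E'
from h import *
np.set_printoptions(precision=3,suppress=True)
s=observe();print(s["time"],s["ee_pos"],np.array(s["orientation"]),s["opening"])
ims=[]
for n in ["scene","side"]:
    im=get_image(n);ims.append(im["pixels"]);print(n,ray(im,(320,200)),im.get("vertical_fov"))
    for q in ["rack","chisel","chisel_tip","lane_left","lane_middle","lane_right","brush","file","bottle","scribe","cap","tub","bone"]:
        r=boxes_of(im,q)
        if r: print(q,[(np.round(a["point"]),round(a["p"],2),atz(im,a["point"],.012)) for a in r[:2]])
    save(im,n)
E
```

```text
0.0 [0.162 0.499 0.215] [[-0.951  0.31  -0.   ]
 [ 0.31   0.951 -0.001]
 [ 0.    -0.001 -1.   ]] 0.08530516647189702
scene (array([ 0.973, -0.655,  1.144]), array([-0.294,  0.507, -0.81 ])) 42.16979309336672
rack [(array([348., 233.]), 0.59, array([ 0.678, -0.   ,  0.012]))]
chisel [(array([301., 246.]), 0.71, array([ 0.594, -0.094,  0.012]))]
chisel_tip [(array([302., 244.]), 0.7, array([ 0.592, -0.089,  0.012]))]
lane_left [(array([353., 233.]), 0.8, array([0.69 , 0.005, 0.012])), (array([300., 248.]), 0.48, array([ 0.595, -0.1  ,  0.012]))]
lane_middle [(array([349., 234.]), 0.66, array([ 0.681, -0.002,  0.012]))]
lane_right [(array([350., 233.]), 0.78, array([0.682, 0.002, 0.012]))]
brush [(array([317., 220.]), 0.81, array([ 0.588, -0.007,  0.012]))]
file [(array([330., 195.]), 0.66, array([0.577, 0.081, 0.012])), (array([313., 221.]), 0.43, array([ 0.582, -0.014,  0.012]))]
bottle [(array([386., 115.]), 0.7, array([0.573, 0.435, 0.012])), (array([351.,  97.]), 0.17, array([0.444, 0.447, 0.012]))]
scribe [(array([308., 123.]), 0.85, array([0.385, 0.282, 0.012])), (array([353., 23
[... 766 characters left out ...]
([353., 209.]), 0.84, array([ 0.7  , -0.001,  0.012])), (array([211., 190.]), 0.45, array([0.365, 0.26 , 0.012]))]
brush [(array([318., 218.]), 0.72, array([ 0.592, -0.007,  0.012])), (array([304., 325.]), 0.4, array([ 0.415, -0.332,  0.012]))]
file [(array([306., 204.]), 0.68, array([0.591, 0.074, 0.012]))]
bottle [(array([268., 143.]), 0.96, array([0.637, 0.554, 0.012]))]
scribe [(array([216., 188.]), 0.7, array([0.381, 0.269, 0.012])), (array([226., 159.]), 0.43, array([0.457, 0.466, 0.012]))]
cap [(array([304., 327.]), 0.64, array([ 0.413, -0.335,  0.012]))]
tub [(array([389., 300.]), 0.97, array([ 0.595, -0.34 ,  0.012]))]
bone [(array([224., 161.]), 0.69, array([0.449, 0.459, 0.012]))]
```

View pics/scene.png

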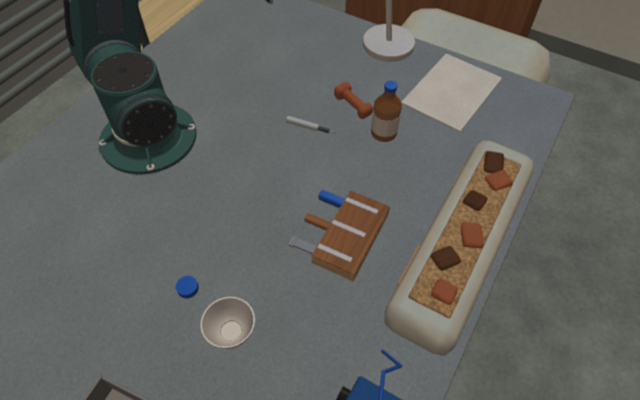

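View pics/side.png

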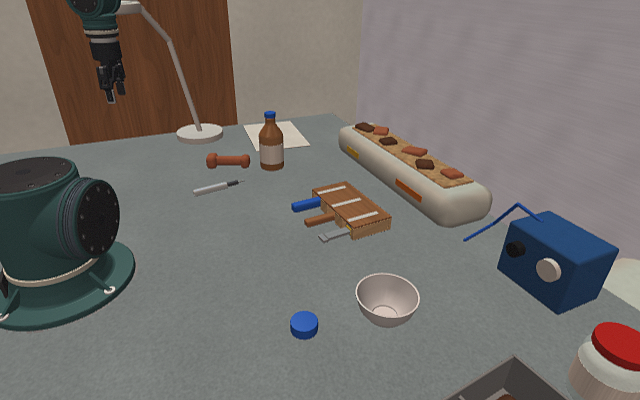

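The chisel's blade shows in the right-hand lane (scene 301,246; side 333,234). The brush is in the middle lane and the file in the left. Next I'll fit the rack pose to its outline in both views.

```bash
cat >> h.py <<'E'
from scipy.optimize import minimize
def hullmask(im,pts):
    h=cv2.convexHull(np.array([proj(im,p) for p in pts],np.float32)*16).astype(np.int32)
    m=np.zeros((400,640),np.uint8);cv2.fillPoly(m,[h],255,cv2.LINE_AA,4);return m/255.
def box(x,y,a,xs,ys,zs):
    c,s=np.cos(a),np.sin(a)
    return [(x+c*u-s*v,y+s*u+c*v,w) for u in xs for v in ys for w in zs]
E
python3 - <<'E'
from h import *
np.set_printoptions(precision=4,suppress=True)
ims=[get_image(n) for n in("scene","side")]
ms=[trace(i,"rack")[0]["region"] for i in ims]
def cost(q,sel=(0,1)):
    r=0
    for k in sel:
        h=hullmask(ims[k],box(*q,(-.0575,.0575),(-.112,.112),(0,.04)));m=ms[k]
        r+=1-np.minimum(h,m).sum()/np.maximum(h,m).sum()
    return r
for sel in((0,1),(0,),(1,)):
    b=min((minimize(cost,(.68,0,a),args=(sel,),method="Nelder-Mead",options=dict(initial_simplex=[(.68,0,a),(.70,0,a),(.68,.02,a),(.68,0,a+.1)])) for a in(-.2,0,.2)),key=lambda r:r.fun)
    x,y,a=b.x;print(sel,b.x,np.degrees(a),b.fun)
    L=np.array([x,y])+np.array([[np.cos(a),-np.sin(a)],[np.sin(a),np.cos(a)]])@[-.0575,-.08];print("lane_right",L)
for i in ims:
    m=trace(i,"chisel")[0]["region"];r,c=np.nonzero(m)
    P=np.array([atz(i,(u,v),.012)[:2] for u,v in zip(c,r)]);print(len(P),P.mean(0),P.min(0),P.max(0))
E
```

```text
(0, 1) [ 0.6877 -0.0002  0.0462] 2.6485699521291486 0.1774087084046735
lane_right [ 0.6339 -0.0827]
(0,) [ 0.6878 -0.0005  0.0807] 4.62177538992763 0.0635713528013695
lane_right [ 0.6369 -0.0849]
(1,) [0.6882 0.0015 0.0409] 2.3418255393259524 0.10944402285959864
lane_right [ 0.634  -0.0808]
235 [ 0.5935 -0.0898] [ 0.5597 -0.1065] [ 0.6285 -0.0756]
263 [ 0.5986 -0.0894] [ 0.5559 -0.111 ] [ 0.6475 -0.0647]
```

carry_out(
  xyz=[
    [-0.92, -0.73, 0],
    [-0.92, -0.73, 0],
    [-0.92, -0.73, 0],
    [-0.92, -0.73, 0],
  ],
  turn=[
    [0, 0, 0],
    [0, 0, 0],
    [0, 0, 0],
    [0, 0, 0],
  ],
  jaw=[-1, -1, -1, -1],
)

```text
time: 2.2
ee_pos: [0.2613, 0.3503, 0.2162]
orientation: [[-0.95, 0.314, 0.001], [0.314, 0.95, -0.0], [-0.001, 0.0, -1.0]]
ft_force: [-0.8, 1.6, -0.2]
opening: 0.0855
gripper_force: 0.0
```

carry_out(
  xyz=[
    [-0.92, -0.73, 0],
    [-0.92, -0.73, 0],
    [-0.92, -0.73, 0],
    [-0.92, -0.73, 0],
  ],
  turn=[
    [0, 0, 0],
    [0, 0, 0],
    [0, 0, 0],
    [0, 0, 0],
  ],
  jaw=[-1, -1, -1, -1],
)

```text
time: 2.7
ee_pos: [0.3587, 0.2039, 0.2159]
orientation: [[-0.95, 0.314, 0.0], [0.314, 0.95, -0.0], [-0.0, -0.0, -1.0]]
ft_force: [0.4, 0.1, 0.6]
opening: 0.0852
gripper_force: 0.0
```

carry_out(
  xyz=[
    [-0.92, -0.73, 0],
    [-0.92, -0.73, 0],
    [-0.92, -0.73, 0],
    [-0.92, -0.73, 0],
  ],
  turn=[
    [0, 0, 0],
    [0, 0, 0],
    [0, 0, 0],
    [0, 0, 0],
  ],
  jaw=[-1, -1, -1, -1],
)

```text
time: 3.2
ee_pos: [0.456, 0.0577, 0.2155]
orientation: [[-0.95, 0.312, -0.0], [0.312, 0.95, 0.0], [0.0, -0.0, -1.0]]
ft_force: [0.1, 1.3, 0.4]
opening: 0.0854
gripper_force: 0.0
```

carry_out(
  xyz=[
    [-0.92, -0.73, 0],
    [-0.92, -0.73, 0],
    [-0.92, -0.73, 0],
    [-0.92, -0.73, 0],
    [-0.92, -0.73, 0],
    [-0.92, -0.73, 0],
  ],
  turn=[
    [0, 0, -0.12],
    [0, 0, -0.24],
    [0, 0, -0.24],
    [0, 0, -0.24],
    [0, 0, -0.24],
    [0, 0, -0.24],
  ],
  jaw=[-1, -1, -1, -1, -0.5, -0.5],
)

```text
time: 3.95
ee_pos: [0.5514, -0.0864, 0.2162]
orientation: [[-0.998, -0.064, 0.0], [-0.064, 0.998, 0.0], [-0.0, 0.0, -1.0]]
ft_force: [-0.6, -1.0, -0.2]
opening: 0.0643
gripper_force: 0.0
```

```bash
python3 - <<'E'
from h import *
np.set_printoptions(precision=4,suppress=True)
s=observe();print(s["time"],s["ee_pos"],np.array(s["orientation"]),s["joints"])
im=get_image("wrist");save(im,"w1");print(ray(im,(320,200)))
for q in["chisel","rack","brush"]:
  t=trace(im,q)
  if t:
    m=t[0]["region"].astype(np.uint8);r,c=np.nonzero(m)
    print(q,t[0]["p"],t[0]["point"],cv2.minAreaRect(np.c_[c,r].astype(np.float32)))
    if q=="chisel":
        P=np.array([atz(im,(u,v),.016)[:2] for u,v in zip(c,r)]).astype(np.float32);print(cv2.minAreaRect(P),P.min(0),P.max(0))
        for x in np.arange(.55,.65,.01):
            k=abs(P[:,0]-x)<.002
            if k.any():print(x,P[k,1].min(),P[k,1].max())
E
```

```text
3.95 [ 0.5514 -0.0864  0.2162] [[-0.998  -0.0639  0.0001]
 [-0.0639  0.998   0.0002]
 [-0.0001  0.0002 -1.    ]] [-17.2771  18.3528   2.0478  73.6909   0.0109 -20.9429]
(array([ 0.4764, -0.0922,  0.3739]), array([ 0.3   ,  0.0316, -0.9536]))
chisel 0.81 [315.2, 205.5] ((311.5, 205.0), (66.0, 25.0), 90.0)
((0.5978332757949829, -0.09013871848583221), (0.08862870931625366, 0.03096148371696472), 4.081608772277832) [ 0.553  -0.1083] [ 0.6426 -0.0719]
0.56 -0.10831576 -0.07721111
0.5700000000000001 -0.10660177 -0.07914984
0.5800000000000001 -0.10235998 -0.07959528
0.5900000000000001 -0.10056876 -0.07887462
0.6000000000000001 -0.100087725 -0.07950741
0.6100000000000001 -0.099529356 -0.07877467
0.6200000000000001 -0.10032244 -0.07812336
0.6300000000000001 -0.09982835 -0.07355331
0.6400000000000001 -0.101944216 -0.073054194
rack 0.87 [352.8, 264.3] ((378.5, 271.5), (91.0, 179.0), 90.0)
brush 0.69 [372.9, 202.9] ((375.2417907714844, 205.56773376464844), (19.67983627319336, 65.66602325439453), 3.1221303939819336)
```

View pics/w1.png

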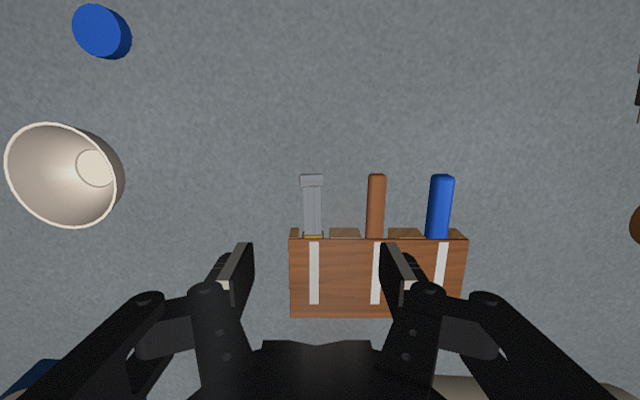

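The wrist view shows the blade from (312,176) to (313,238), and the rack roof with front corners (289,239) and (468,238). The rack looks nearly square to the tool.

```bash
python3 - <<'E'
from h import *
np.set_printoptions(precision=4,suppress=True)
im=get_image("wrist")
P=[atz(im,p,.04)[:2] for p in((289.5,239),(467.5,238.5),(466,317),(291,317.5))]
print(np.array(P)); w=P[1]-P[0];print(np.linalg.norm(w),np.degrees(np.arctan2(-w[0],w[1])),np.linalg.norm(P[3]-P[0]))
c=np.mean(P,0);print("centre",c)
for p in((314,241),(314.5,303),(377,272)):print(atz(im,p,.04))
for p in((301,176),(322.5,176),(303.5,225),(321.5,225),(312,176),(312.5,230)):print(p,atz(im,p,.016))
m=trace(im,"rack")[0]["region"]
def cost(q):
    h=hullmask(im,box(*q,(-.0575,.0575),(-.112,.112),(0,.04)));return 1-np.minimum(h,m).sum()/np.maximum(h,m).sum()
b=minimize(cost,(.69,0,.064),method="Nelder-Mead",options=dict(initial_simplex=[(.69,0,.064),(.70,0,.064),(.69,.02,.064),(.69,0,.12)]));print(b.x,b.fun)
E
```

```text
[[ 0.6342 -0.1163]
 [ 0.6198  0.1018]
 [ 0.7336  0.124 ]
 [ 0.7492 -0.1101]]
0.21852975773680822 3.7814891313182244 0.11511178608331502
centre [ 0.6842 -0.0002]
[ 0.635  -0.0861  0.04  ]
[ 0.7244 -0.08    0.04  ]
[ 0.6731 -0.0034  0.04  ]
(301, 176) [ 0.5598 -0.1069  0.016 ]
(322.5, 176) [ 0.5581 -0.0804  0.016 ]
(303.5, 225) [ 0.6246 -0.1006  0.016 ]
(321.5, 225) [ 0.6231 -0.0772  0.016 ]
(312, 176) [ 0.5589 -0.0934  0.016 ]
(312.5, 230) [ 0.6308 -0.0885  0.016 ]
[ 0.6861 -0.0023  0.0615] 0.3186309630606893
```

carry_out(
  xyz=[
    [-0.29, -0.045, 0.3],
    [-0.29, -0.045, 0.6],
    [-0.29, -0.045, 0.9],
    [-0.29, -0.045, 0.9],
  ],
  turn=[
    [0, 0, 0],
    [0, 0, 0],
    [0, 0, 0],
    [0, 0, 0],
  ],
  jaw=[-0.4, -0.4, -0.4, -0.4],
)

```text
time: 4.75
ee_pos: [0.5937, -0.0916, 0.0786]
orientation: [[-0.998, -0.062, -0.005], [-0.062, 0.998, 0.001], [0.005, 0.002, -1.0]]
ft_force: [0.1, 0.1, 0.5]
opening: 0.0598
gripper_force: 0.0
```

carry_out(
  xyz=[
    [0, 0, 0.15],
    [0, 0, 0.3],
    [0, 0, 0.39],
    [0, 0, 0.39],
    [0, 0, 0.39],
  ],
  turn=[
    [0, 0, 0],
    [0, 0, 0],
    [0, 0, 0],
    [0, 0, 0],
    [0, 0, 0],
  ],
  jaw=[-0.4, -0.4, -0.4, -0.4, -0.4],
)

```text
time: 5.38
ee_pos: [0.5963, -0.0924, 0.0236]
orientation: [[-0.998, -0.062, 0.001], [-0.062, 0.998, -0.0], [-0.001, -0.001, -1.0]]
ft_force: [-0.2, -0.0, 0.6]
opening: 0.0595
gripper_force: 0.0
```

carry_out(
  xyz=[
    [0, 0, 0],
    [0, 0, 0],
    [0, 0, 0],
    [0, 0, 0],
    [0, 0, 0],
    [0, 0, 0],
    [0, 0, 0],
    [0, 0, 0],
  ],
  turn=[
    [0, 0, 0],
    [0, 0, 0],
    [0, 0, 0],
    [0, 0, 0],
    [0, 0, 0],
    [0, 0, 0],
    [0, 0, 0],
    [0, 0, 0],
  ],
  jaw=[0, 0.2, 0.4, 0.6, 0.8, 1, 1, 1],
  grip_force=40,
)

```text
time: 6.38
ee_pos: [0.5956, -0.0922, 0.0224]
orientation: [[-0.998, -0.062, -0.0], [-0.062, 0.998, -0.0], [0.0, -0.0, -1.0]]
ft_force: [0.4, -0.2, 0.4]
opening: -0.0003
gripper_force: 0.0
```

```bash
python3 - <<'E'
from h import *
np.set_printoptions(precision=4,suppress=True)
a=get_image("wrist");save(a,"w2")
b=get_image("side");print(observe()["opening"],observe()["gripper_force"],proj(b,observe()["ee_pos"]))
x,y=330,230
c=b["pixels"][150:310,230:430];d=a["pixels"]
out=np.zeros((400+0,800,3),np.uint8)
out=np.hstack([cv2.resize(c,(450,360),interpolation=cv2.INTER_CUBIC),cv2.resize(d[150:400,200:440],(346,360))])
cv2.imwrite("pics/c2.png",out[:,:,::-1])
E
```

```text
0.00019600746030332066 0.0 [334.0566 231.5969]
```

View pics/c2.png

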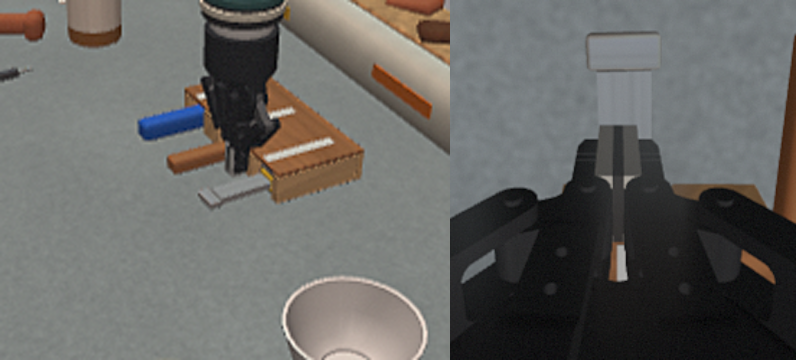

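```bash
python3 - <<'E'
from h import *
np.set_printoptions(precision=4,suppress=True)
s=observe();e=s["ee_pos"];print(e,s["opening"],s["ft_force"])
out=[]
for n,(u,v,w,h) in dict(side=(300,190,70,60),wrist=(280,150,110,100)).items():
    a=get_image(n);c=cv2.resize(a["pixels"][v:v+h,u:u+w],None,fx=400/w,fy=400/w,interpolation=cv2.INTER_NEAREST).copy()
    for z,k in((.003,(255,0,0)),(.012,(0,255,0)),(.022,(255,255,0)),(.04,(255,0,255))):
        p=proj(a,(e[0],e[1],z));print(n,z,p)
        cv2.circle(c,tuple(int(t) for t in (p-[u,v])*400/w),3,k,-1)
    out.append(cv2.copyMakeBorder(c,0,400-c.shape[0],0,0,cv2.BORDER_CONSTANT))
cv2.imwrite("pics/c3.png",np.hstack(out)[:,:,::-1])
E
```

```text
[ 0.5956 -0.0922  0.0224] 0.00019600746030332066 [-0.0794 -0.0597  0.0617]
side 0.003 [333.7898 238.0569]
side 0.012 [333.9131 235.0717]
side 0.022 [334.0513 231.7236]
side 0.04 [334.3036 225.6127]
wrist 0.003 [317.8828 228.4609]
wrist 0.012 [317.9544 234.2077]
wrist 0.022 [318.0423 241.263 ]
wrist 0.04 [318.2277 256.1434]
```

View pics/c3.png

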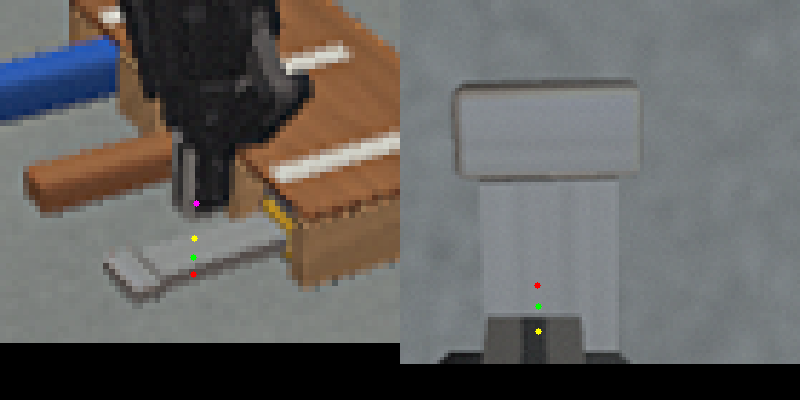

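The fingers closed above the blade. Side view puts the fingertips at about (334,228), z ≈ 0.035, roughly 30 mm higher than the reported pose implies. I'll open the jaws and go lower in small steps, watching the force and checking by camera.

carry_out(
  xyz=[
    [0, 0.01, 0],
    [0, 0.01, 0],
    [0, 0.01, 0],
    [0, 0.01, 0.05],
    [0, 0.01, 0.1],
    [0, 0.01, 0.1],
  ],
  turn=[
    [0, 0, 0],
    [0, 0, 0],
    [0, 0, 0],
    [0, 0, 0],
    [0, 0, 0],
    [0, 0, 0],
  ],
  jaw=[-0.1, -0.1, -0.1, -0.1, -0.1, -0.1],
)

```text
time: 7.32
ee_pos: [0.595, -0.0906, 0.0065]
orientation: [[-0.998, -0.062, -0.001], [-0.062, 0.998, 0.0], [0.001, 0.0, -1.0]]
ft_force: [0.1, 0.3, -0.5]
opening: 0.0469
gripper_force: 0.0
```

```bash
python3 - <<'E'
from h import *
s=observe();e=s["ee_pos"];print(e,s["opening"],s["ft_force"])
out=[]
for n,(u,v,w,h) in dict(side=(300,190,70,60),wrist=(250,150,160,150)).items():
    a=get_image(n);c=cv2.resize(a["pixels"][v:v+h,u:u+w],None,fx=400/w,fy=400/w,interpolation=cv2.INTER_NEAREST).copy()
    for z,k in((.003,(255,0,0)),(.012,(0,255,0)),(.022,(255,255,0))):
        p=proj(a,(e[0],e[1],z))
        cv2.circle(c,tuple(int(t) for t in (p-[u,v])*400/w),3,k,-1)
    out.append(cv2.copyMakeBorder(c,0,400-c.shape[0],0,0,cv2.BORDER_CONSTANT))
cv2.imwrite("pics/c4.png",np.hstack(out)[:,:,::-1])
E
```

```text
[ 0.59499602 -0.09059134  0.0064849 ] 0.046882388329692784 [ 0.14712085  0.26672344 -0.5269416 ]
```

View pics/c4.png

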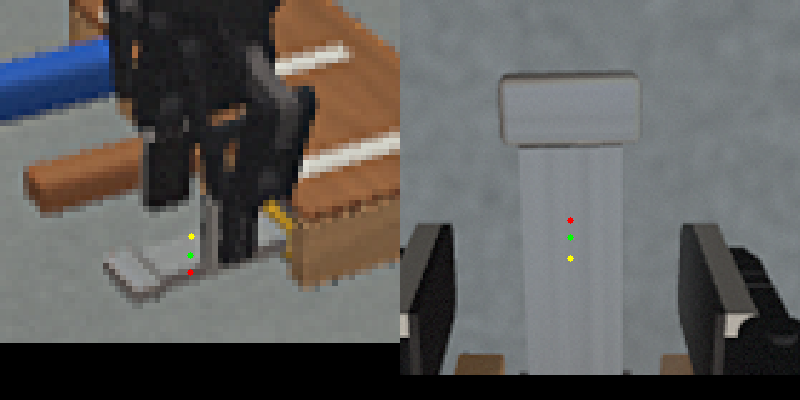

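```bash
python3 - <<'E'
from h import *
np.set_printoptions(precision=1,suppress=True)
a=get_image("side");b=get_image("wrist")
for x in(.595,.605,.615):
  for z in(.005,.015,.025): print(x,z,"side lower-left outer corner",proj(a,(x-.011,-.1145,z)),proj(a,(x+.011,-.1145,z)),"wrist right pad",proj(b,(x-.011,-.0905+.0235,z)), "left",proj(b,(x-.011,-.0905-.0235,z)))
E
```

```text
0.595 0.005 side lower-left outer corner [333.6 243.3] [341.6 241.2] wrist right pad [360.1 223.8] left [279.  219.1]
0.595 0.015 side lower-left outer corner [333.8 240. ] [341.8 237.9] wrist right pad [362.7 230.7] left [276.8 225.8]
0.595 0.025 side lower-left outer corner [333.9 236.5] [342.  234.5] wrist right pad [365.6 238.5] left [274.4 233.3]
0.605 0.005 side lower-left outer corner [337.3 242.4] [345.2 240.3] wrist right pad [358.4 239.6] left [278.6 235. ]
0.605 0.015 side lower-left outer corner [337.4 239. ] [345.4 237. ] wrist right pad [360.8 247.3] left [276.4 242.5]
0.605 0.025 side lower-left outer corner [337.6 235.6] [345.6 233.6] wrist right pad [363.5 255.9] left [274.  250.9]
0.615 0.005 side lower-left outer corner [340.9 241.4] [348.8 239.4] wrist right pad [356.6 254.8] left [278.2 250.4]
0.615 0.015 side lower-left outer corner [341.1 238.1] [349. 236.] wrist right pad [358.9 263.2] left [276.  258.6]
0.615 0.025 side lower-left outer corner [341.3 234.7] [349.3 232.7] wrist right pad [361.5 272.7] left [273.6 267.8]
```

The tips are now at about z = 0.023, against a reported TCP z of 0.0065. I'll lower another 16 mm and close.

carry_out(
  xyz=[
    [0, 0, 0.05],
    [0, 0, 0.1],
    [0, 0, 0.11],
    [0, 0, 0.11],
  ],
  turn=[
    [0, 0, 0],
    [0, 0, 0],
    [0, 0, 0],
    [0, 0, 0],
  ],
  jaw=[-0.1, -0.1, -0.1, -0.1],
)

```text
time: 8.02
ee_pos: [0.5955, -0.0907, -0.0093]
orientation: [[-0.998, -0.062, -0.0], [-0.062, 0.998, 0.0], [0.0, 0.0, -1.0]]
ft_force: [0.1, -0.3, 0.2]
opening: 0.0471
gripper_force: 0.0
```

carry_out(
  xyz=[
    [0, 0, 0],
    [0, 0, 0],
    [0, 0, 0],
    [0, 0, 0],
    [0, 0, 0],
    [0, 0, 0],
  ],
  turn=[
    [0, 0, 0],
    [0, 0, 0],
    [0, 0, 0],
    [0, 0, 0],
    [0, 0, 0],
    [0, 0, 0],
  ],
  jaw=[0.2, 0.4, 0.6, 0.8, 1, 1],
  grip_force=40,
)

```text
time: 8.78
ee_pos: [0.5956, -0.0908, -0.009]
orientation: [[-0.998, -0.062, 0.0], [-0.062, 0.998, -0.0], [-0.0, -0.0, -1.0]]
ft_force: [-0.9, -2.2, 3.2]
opening: 0.0209
gripper_force: 42.2
```

carry_out(
  xyz=[
    [0.08, 0, 0],
    [0.16, 0, 0],
    [0.25, 0, 0],
    [0.34, 0, 0],
    [0.43, 0, 0],
    [0.52, 0, 0],
    [0.61, 0, 0],
    [0.7, 0, 0],
    [0.8, 0, 0],
    [0.9, 0, 0],
    [1, 0, 0],
    [1, 0, 0],
  ],
  turn=[
    [0, 0, 0],
    [0, 0, 0],
    [0, 0, 0],
    [0, 0, 0],
    [0, 0, 0],
    [0, 0, 0],
    [0, 0, 0],
    [0, 0, 0],
    [0, 0, 0],
    [0, 0, 0],
    [0, 0, 0],
    [0, 0, 0],
  ],
  jaw=[1, 1, 1, 1, 1, 1, 1, 1, 1, 1, 1, 1],
)

```text
time: 10.28
ee_pos: [0.4438, -0.0999, -0.0092]
orientation: [[-0.998, -0.061, -0.002], [-0.061, 0.998, 0.0], [0.002, 0.0, -1.0]]
ft_force: [-4.7, 0.4, 4.8]
opening: 0.0205
gripper_force: 42.5
```

```bash
python3 - <<'E'
from h import *
s=observe();print(s["ee_pos"],s["opening"],s["ft_force"],s["joints"])
a=get_image("side");save(a,"s5")
c=cv2.resize(a["pixels"][150:300,200:430],None,fx=3,fy=3);cv2.imwrite("pics/c5.png",c[:,:,::-1])
for t in trace(a,"chisel")[:1]:
    r,k=np.nonzero(t["region"]);P=np.array([atz(a,(u,v),.012)[:2] for u,v in zip(k,r)]);print(t["p"],P.min(0),P.max(0))
E
```

```text
[ 0.4438074  -0.09985544 -0.00921767] 0.020482195867388236 [-4.70212458  0.37723056  4.77118385] [-22.9384099   19.81145971 -35.62899595  34.68001381  -0.03602313
 -26.46190486]
0.6 [ 0.40590835 -0.1210387 ] [ 0.59068553 -0.06521281]
```

View pics/c5.png

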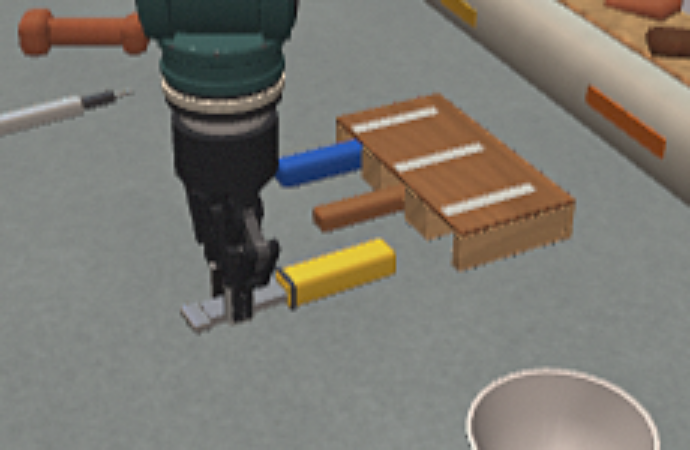

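The chisel is out of the rack and lying on the bench. Its tip is at x ≈ 0.41 and its butt at x ≈ 0.59, against a rack front of 0.633. I'll release it, wait, rise, and move over to the handle.

carry_out(
  xyz=[
    [0, 0, 0],
    [0, 0, 0],
    [0, 0, 0],
    [0, 0, 0],
    [0, 0, 0],
    [0, 0, 0],
    [0, 0, 0],
    [0, 0, 0],
    [0, 0, -0.2],
    [0, 0, -0.4],
    [0, 0, -0.4],
  ],
  turn=[
    [0, 0, 0],
    [0, 0, 0],
    [0, 0, 0],
    [0, 0, 0],
    [0, 0, 0],
    [0, 0, 0],
    [0, 0, 0],
    [0, 0, 0],
    [0, 0, 0],
    [0, 0, 0],
    [0, 0, 0],
  ],
  jaw=[0.3, -0.1, -0.1, -0.1, -0.1, -0.1, -0.1, -0.1, -0.1, -0.1, -0.1],
)

```text
time: 11.75
ee_pos: [0.447, -0.1005, 0.0525]
orientation: [[-0.998, -0.062, 0.003], [-0.062, 0.998, -0.001], [-0.003, -0.001, -1.0]]
ft_force: [0.4, 0.1, -0.3]
opening: 0.0468
gripper_force: 0.0
```

```bash
python3 - <<'E'
from h import *
np.set_printoptions(precision=4,suppress=True)
s=observe();print(s["ee_pos"],s["opening"],s["ft_force"])
a=get_image("wrist");p=a["pixels"].astype(int);save(a,"w6")
m=((p[:,:,0]>120)&(p[:,:,1]>90)&(p[:,:,2]<70)).astype(np.uint8)
n,l,st,_=cv2.connectedComponentsWithStats(m);k=1+st[1:,4].argmax();print(st[k])
r,c=np.nonzero(l==k);P=np.array([atz(a,(u,v),.024)[:2] for u,v in zip(c,r)],np.float32);print(cv2.minAreaRect(P),P.mean(0),P.min(0),P.max(0))
out=a["pixels"][100:400,100:540];cv2.imwrite("pics/c6.png",out[:,:,::-1])
E
```

```text
[ 0.447  -0.1005  0.0525] 0.04676385429434275 [ 0.4245  0.0767 -0.2958]
[ 301  282   37   63 1720]
((0.5197678208351135, -0.09474346041679382), (0.05529594048857689, 0.026258084923028946), 4.722676753997803) [ 0.5236 -0.0944] [ 0.4916 -0.1097] [ 0.5478 -0.0796]
```

View pics/c6.png

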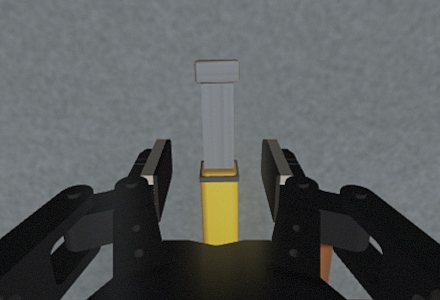

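The wrist view shows the chisel lying flat and released, centred at about (0.497, -0.096) with a yaw of about 4°. Next I'll grasp the handle at chisel x ≈ -55.

carry_out(
  xyz=[
    [-0.35, 0.01, 0],
    [-0.7, 0.01, 0],
    [-0.7, 0.01, 0],
    [-0.7, 0.01, 0.2],
    [-0.7, 0.01, 0.4],
    [-0.7, 0.01, 0.41],
    [-0.7, 0.01, 0.41],
    [-0.7, 0.01, 0.41],
    [-0.7, 0.01, 0.41],
    [-0.7, 0.01, 0.41],
    [-0.7, 0.01, 0.41],
  ],
  turn=[
    [0, 0, 0],
    [0, 0, 0],
    [0, 0, 0],
    [0, 0, 0],
    [0, 0, 0],
    [0, 0, 0],
    [0, 0, 0],
    [0, 0, 0],
    [0, 0, 0],
    [0, 0, 0],
    [0, 0, 0],
  ],
  jaw=[-0.1, -0.1, -0.1, -0.1, -0.1, -0.1, 0.2, 0.5, 1, 1, 1],
  grip_force=80,
)

```text
time: 13.18
ee_pos: [0.5509, -0.0922, -0.0094]
orientation: [[-0.998, -0.062, 0.001], [-0.062, 0.998, -0.001], [-0.001, -0.001, -1.0]]
ft_force: [-2.7, 1.8, 7.5]
opening: 0.0261
gripper_force: 79.5
```

carry_out(
  xyz=[
    [0, 0, -0.1],
    [0, 0, -0.2],
    [0.1, 0, -0.3],
    [0.3, 0, -0.3],
    [0.5, 0, -0.3],
    [0.7, 0, -0.3],
    [0.9, 0, -0.3],
    [1, 0, -0.3],
    [1, 0, -0.3],
  ],
  turn=[
    [0, 0, 0],
    [0, 0, 0],
    [0, 0, 0],
    [0, 0, 0],
    [0, 0, 0],
    [0, 0, 0],
    [0, 0, 0],
    [0, 0, 0],
    [0, 0, 0],
  ],
  jaw=[1, 1, 1, 1, 1, 1, 1, 1, 1],
)

```text
time: 14.3
ee_pos: [0.4005, -0.1015, 0.0349]
orientation: [[-0.998, -0.061, 0.001], [-0.061, 0.998, -0.0], [-0.001, -0.0, -1.0]]
ft_force: [1.1, -0.2, -2.7]
opening: 0.026
gripper_force: 78.9
```

carry_out(
  xyz=[
    [0, 0, 0],
    [0, 0, 0],
    [0, 0, 0],
    [0, 0, 0],
    [0, 0, 0],
    [0, 0, 0],
    [0, 0, 0],
    [0, 0, 0],
    [0, 0, 0],
    [0, 0, 0],
    [0, 0, 0],
  ],
  turn=[
    [0, 0, 0.09],
    [0, 0, 0.19],
    [0, 0, 0.29],
    [0, 0, 0.39],
    [0, 0, 0.49],
    [0, 0, 0.59],
    [0, 0, 0.69],
    [0, 0, 0.79],
    [0, 0, 0.89],
    [0, 0, 1],
    [0, 0, 1],
  ],
  jaw=[1, 1, 1, 1, 1, 1, 1, 1, 1, 1, 1],
)

```text
time: 15.68
ee_pos: [0.4019, -0.1015, 0.0345]
orientation: [[-0.064, 0.998, 0.001], [0.998, 0.064, -0.0], [-0.0, 0.001, -1.0]]
ft_force: [-0.6, -0.1, -1.2]
opening: 0.0262
gripper_force: 78.9
```

carry_out(
  xyz=[
    [0, 0, 0],
    [0, 0, 0],
    [0, 0, 0],
    [0, 0, 0],
    [0, 0, 0],
    [0, 0, 0],
    [0, 0, 0],
    [0, 0, 0],
    [0, 0, 0],
    [0, 0, 0],
    [0, 0, 0],
  ],
  turn=[
    [0, 0, 0.09],
    [0, 0, 0.19],
    [0, 0, 0.29],
    [0, 0, 0.39],
    [0, 0, 0.49],
    [0, 0, 0.59],
    [0, 0, 0.69],
    [0, 0, 0.79],
    [0, 0, 0.89],
    [0, 0, 1],
    [0, 0, 1],
  ],
  jaw=[1, 1, 1, 1, 1, 1, 1, 1, 1, 1, 1],
)

```text
time: 17.05
ee_pos: [0.4013, -0.1014, 0.0344]
orientation: [[0.998, 0.067, 0.0], [0.067, -0.998, -0.0], [0.0, 0.0, -1.0]]
ft_force: [-0.7, 0.2, -1.4]
opening: 0.026
gripper_force: 78.9
```

```bash
python3 - <<'E'
from h import *
np.set_printoptions(precision=4,suppress=True)
s=observe();print(s["time"],s["ee_pos"],np.array(s["orientation"]),s["opening"],s["joints"])
b=get_image("side");a=get_image("scene")
out=np.hstack([cv2.resize(i["pixels"][v:v+150,u:u+190],(400,316),interpolation=cv2.INTER_CUBIC) for i,u,v in((b,220,130),(a,220,140))])
cv2.imwrite("pics/c7.png",out[:,:,::-1])
E
```

```text
17.05 [ 0.4013 -0.1014  0.0344] [[ 0.9978  0.0668  0.0002]
 [ 0.0668 -0.9978 -0.0001]
 [ 0.0002  0.0001 -1.    ]] 0.025997866411381777 [-25.4966  12.9465 -37.2747  39.7647   0.0014 150.6704]
```

View pics/c7.png

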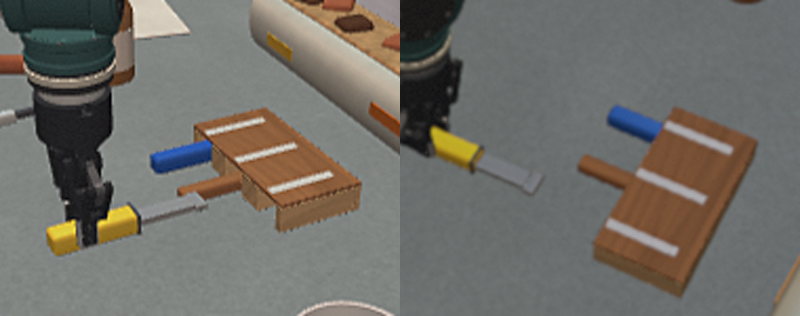

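The chisel is held level with the blade toward the rack. I'll lower it to just above the bench, move it up to the mouth, and check its alignment with the lane.

carry_out(
  xyz=[
    [0.1, 0, 0.1],
    [0.2, 0, 0.2],
    [0.3, 0, 0.28],
    [0.4, -0.005, 0.28],
    [0.45, -0.005, 0.28],
    [0.45, -0.005, 0.28],
    [0.45, -0.005, 0.28],
  ],
  turn=[
    [0, 0, 0],
    [0, 0, 0],
    [0, 0, 0],
    [0, 0, 0],
    [0, 0, 0],
    [0, 0, 0],
    [0, 0, 0],
  ],
  jaw=[1, 1, 1, 1, 1, 1, 1],
)

```text
time: 18.02
ee_pos: [0.4679, -0.0964, -0.0074]
orientation: [[0.998, 0.062, 0.0], [0.062, -0.998, -0.0], [0.0, 0.0, -1.0]]
ft_force: [-0.4, 0.3, -2.1]
opening: 0.0261
gripper_force: 79.0
```

```bash
python3 - <<'E'
from h import *
np.set_printoptions(precision=4,suppress=True)
s=observe();e=s["ee_pos"];print(s["time"],e,s["ft_force"])
a=get_image("scene")
u,v,w,h=285,200,80,70
p=a["pixels"];sub=p[v:v+h,u:u+w]
# stripe of right lane: bright pixels
m=((p.min(2)>150)).astype(np.uint8);n,l,st,ce=cv2.connectedComponentsWithStats(m)
for k in range(1,n):
    x,y,ww,hh,ar=st[k]
    if u<ce[k][0]<u+120 and 180<ce[k][1]<290 and ar>20:
        r,c=np.nonzero(l==k);P=np.array([atz(a,q,.04)[:2] for q in zip(c,r)],np.float32)
        f=cv2.fitLine(P,cv2.DIST_L2,0,.01,.01).ravel();print("stripe",ar,P.mean(0),f[1]/f[0])
t=trace(a,"chisel")[0];r,c=np.nonzero(t["region"]);P=np.array([atz(a,q,.016)[:2] for q in zip(c,r)],np.float32)
k=P[:,0]>e[0]+.075;f=cv2.fitLine(P[k],cv2.DIST_L2,0,.01,.01).ravel();print("blade",k.sum(),P[k].mean(0),f[1]/f[0],P.max(0))
c=cv2.resize(sub,None,fx=8,fy=8,interpolation=cv2.INTER_CUBIC)
for x0 in(.55,.60,.65,.70):
    q=proj(a,(x0,-.0846+(x0-.6334)*.066,.016 if x0<.63 else .04));cv2.circle(c,tuple(int(z) for z in (q-[u,v]+.5)*8),3,(255,0,0),-1)
cv2.imwrite("pics/c8.png",c[:,:,::-1])
E
```

```text
18.025 [ 0.4679 -0.0964 -0.0074] [-0.3953  0.2706 -2.1188]
stripe 100 [0.6731 0.0775] 0.053364556
stripe 109 [ 0.6789 -0.002 ] 0.06272972
stripe 123 [ 0.6839 -0.0817] 0.06295794
blade 282 [ 0.5797 -0.0913] 0.08708259 [ 0.6152 -0.0727]
```

View pics/c8.png

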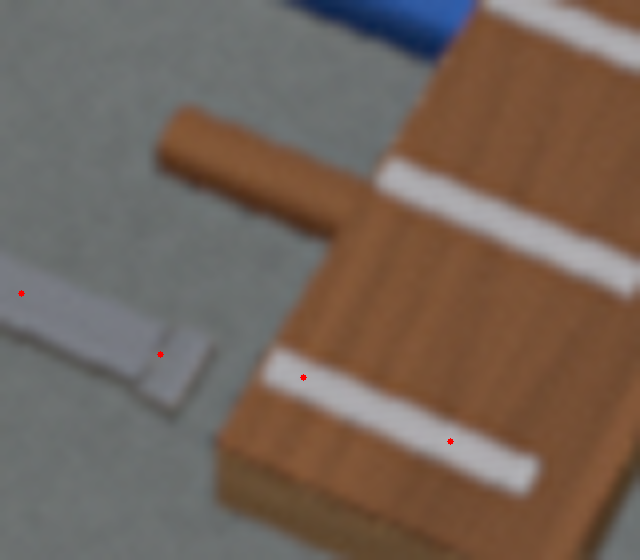

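The stripe line puts the lane centre about 2 mm toward +y from the blade, and the directions agree. I'll shift that much and insert.

carry_out(
  xyz=[
    [0, -0.012, 0],
    [0.08, -0.012, 0],
    [0.16, -0.012, 0],
    [0.25, -0.012, 0],
    [0.34, -0.012, 0],
    [0.42, -0.012, 0],
    [0.5, -0.012, 0],
    [0.5, -0.012, 0],
  ],
  turn=[
    [0, 0, 0],
    [0, 0, 0],
    [0, 0, 0],
    [0, 0, 0],
    [0, 0, 0],
    [0, 0, 0],
    [0, 0, 0],
    [0, 0, 0],
  ],
  jaw=[1, 1, 1, 1, 1, 1, 1, 1],
)

```text
time: 19.12
ee_pos: [0.5437, -0.0899, -0.0077]
orientation: [[0.998, 0.062, 0.0], [0.062, -0.998, -0.0], [0.0, 0.0, -1.0]]
ft_force: [-0.1, -1.0, -1.9]
opening: 0.0262
gripper_force: 79.0
```

carry_out(
  xyz=[
    [0.07, 0, 0],
    [0.14, 0, 0],
    [0.2, 0, 0],
    [0.26, 0, 0],
    [0.28, 0, 0],
    [0.28, 0, 0],
  ],
  turn=[
    [0, 0, 0],
    [0, 0, 0],
    [0, 0, 0],
    [0, 0, 0],
    [0, 0, 0],
    [0, 0, 0],
  ],
  jaw=[1, 1, 1, 1, 1, 1],
)

```text
time: 19.88
ee_pos: [0.5848, -0.0873, -0.0077]
orientation: [[0.998, 0.062, -0.0], [0.062, -0.998, 0.0], [-0.0, -0.0, -1.0]]
ft_force: [-0.9, -0.5, -2.1]
opening: 0.026
gripper_force: 79.0
```

carry_out(
  xyz=[
    [0.01, 0, 0],
    [0.02, 0, 0],
    [0.03, 0, 0],
    [0.04, 0, 0],
    [0.04, 0, 0],
  ],
  turn=[
    [0, 0, 0],
    [0, 0, 0],
    [0, 0, 0],
    [0, 0, 0],
    [0, 0, 0],
  ],
  jaw=[1, 1, 1, 1, 1],
)

```text
time: 20.5
ee_pos: [0.5909, -0.087, -0.0076]
orientation: [[0.998, 0.062, 0.0], [0.062, -0.998, 0.0], [0.0, -0.0, -1.0]]
ft_force: [0.2, -1.2, -1.2]
opening: 0.0261
gripper_force: 79.0
```

carry_out(
  xyz=[
    [0.01, 0, 0],
    [0.015, 0, 0],
    [0.02, 0, 0],
    [0.02, 0, 0],
  ],
  turn=[
    [0, 0, 0],
    [0, 0, 0],
    [0, 0, 0],
    [0, 0, 0],
  ],
  jaw=[1, 1, 1, 1],
)

```text
time: 21.0
ee_pos: [0.5939, -0.0867, -0.0076]
orientation: [[0.998, 0.062, 0.0], [0.062, -0.998, 0.0], [0.0, -0.0, -1.0]]
ft_force: [0.3, -0.4, -1.6]
opening: 0.0262
gripper_force: 79.0
```

carry_out(
  xyz=[
    [0.008, 0, 0],
    [0.013, 0, 0],
    [0.016, 0, 0],
    [0.016, 0, 0],
  ],
  turn=[
    [0, 0, 0],
    [0, 0, 0],
    [0, 0, 0],
    [0, 0, 0],
  ],
  jaw=[1, 1, 1, 1],
)

```text
time: 21.5
ee_pos: [0.5963, -0.0866, -0.0076]
orientation: [[0.998, 0.062, 0.0], [0.062, -0.998, -0.0], [0.0, 0.0, -1.0]]
ft_force: [-0.0, -0.1, -2.3]
opening: 0.0263
gripper_force: 79.0
```

carry_out(
  xyz=[
    [0.008, 0, 0],
    [0.013, 0, 0],
    [0.016, 0, 0],
    [0.016, 0, 0],
  ],
  turn=[
    [0, 0, 0],
    [0, 0, 0],
    [0, 0, 0],
    [0, 0, 0],
  ],
  jaw=[1, 1, 1, 1],
)

```text
time: 22.0
ee_pos: [0.5964, -0.0863, -0.0083]
orientation: [[0.998, 0.062, -0.004], [0.062, -0.998, 0.0], [-0.004, -0.0, -1.0]]
ft_force: [-11.0, -1.9, 0.8]
opening: 0.0264
gripper_force: 79.2
```

The tip met the back stop at 11 N, with a computed tip x of about 0.741 against an expected 0.740. I'll ease off, set the chisel down, release and rise.

carry_out(
  xyz=[
    [-0.012, 0, 0.005],
    [-0.012, 0, 0.01],
    [-0.012, 0, 0.01],
    [-0.012, 0, 0.01],
    [-0.012, 0, 0.01],
    [-0.012, 0, 0.01],
    [-0.012, 0, 0.01],
    [-0.012, 0, -0.1],
    [-0.012, 0, -0.3],
    [-0.012, 0, -0.6],
    [-0.012, 0, -0.9],
    [-0.012, 0, -0.9],
  ],
  turn=[
    [0, 0, 0],
    [0, 0, 0],
    [0, 0, 0],
    [0, 0, 0],
    [0, 0, 0],
    [0, 0, 0],
    [0, 0, 0],
    [0, 0, 0],
    [0, 0, 0],
    [0, 0, 0],
    [0, 0, 0],
    [0, 0, 0],
  ],
  jaw=[1, 1, 0.6, 0.2, -0.1, -0.1, -0.1, -0.1, -0.1, -0.1, -0.1, -0.1],
)

```text
time: 23.5
ee_pos: [0.5986, -0.087, 0.1307]
orientation: [[0.998, 0.062, 0.005], [0.062, -0.998, -0.002], [0.005, 0.002, -1.0]]
ft_force: [0.0, -0.6, -1.0]
opening: 0.047
gripper_force: 0.0
```

```bash
python3 - <<'E'
from h import *
np.set_printoptions(precision=4,suppress=True)
a=get_image("side");b=get_image("scene")
out=np.hstack([cv2.resize(i["pixels"][v:v+120,u:u+120],(400,400),interpolation=cv2.INTER_CUBIC) for i,u,v in((a,285,150),(b,280,170))])
cv2.imwrite("pics/c9.png",out[:,:,::-1])
p=b["pixels"].astype(int);m=((p[:,:,0]>120)&(p[:,:,1]>90)&(p[:,:,2]<80)&(np.arange(400)[:,None]<300)).astype(np.uint8)
n,l,st,_=cv2.connectedComponentsWithStats(m)
k=1+st[1:,4].argmax();r,c=np.nonzero(l==k);P=np.array([atz(b,q,.02)[:2] for q in zip(c,r)],np.float32);print(st[k],cv2.minAreaRect(P),P.min(0),P.max(0))
E
```

```text
[ 410  156  101  144 2755] ((0.9393672943115234, 0.16818371415138245), (0.5048050880432129, 0.10406381636857986), 89.93983459472656) [ 0.8871 -0.0842] [0.9912 0.4206]
```

View pics/c9.png

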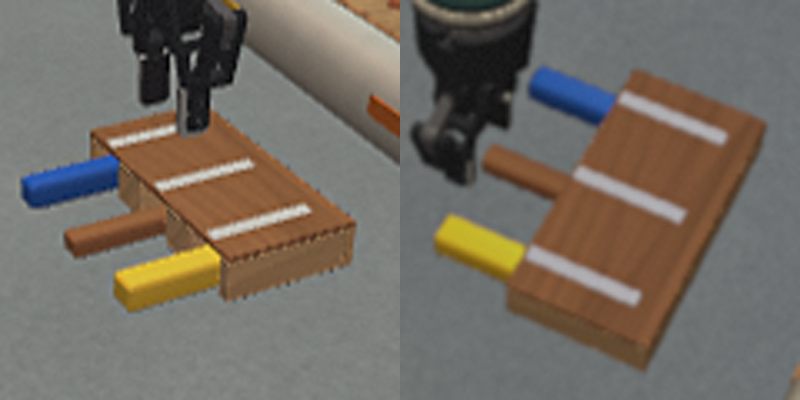

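The yellow handle sticks out straight, in line with its stripe and level with the other handles. The gripper is clear, so I'm handing in.

```bash
python3 -c "
from station import *
print(hand_in())"
```

```text
the job is handed in; nothing more can be done
None
```

The chisel is back in the right-hand lane, blade first against the back stop with its yellow handle out; I saw no other tool move, and the job is handed in, though no verdict came back.

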